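# Slide the twin planter onto the balcony rail

## Task

First swing the blue meter-cupboard door shut, because it stands in the way of the rail. Then slide the green twin planter along the tiled ledge, without lifting it, so that its bridge passes over the rail and it hangs astride it, and push it along right up to the red stop collar. Leave the jar, pots, cup, dustpan and brush standing where they are.

Things in the scene. Friction and masses are not known exactly. Their poses are not given: they have to be found in the camera images.
- ledge: white-tiled concrete ledge and steel rail, one fixed unit. Origin at z = 0 under the rail; its y runs along the rail, from the rail back over the ledge; x across, away from the robot. In mm in its frame: block x -160 to 180, y 20 to 600, tiled top z 80; round rail 20 thick at x 0, axis z 137, from y 60 (free end, 40 over the ledge) to y -390, where a post (top z 160) carries it
- rail_tip (a point): the rail's rounded free end, on its axis, over the ledge's end
- stop_face (a point): on the rail's axis, centre of the face towards the ledge of the red stop collar (48 mm across), at y -320 of the ledge's frame
- planter_mid (a point): green plastic rail planter, 138 (x) x 100 (y) x 85 mm tall, 0.3 to 0.65 kg: two open pockets 47 wide joined on top by a roof-shaped bridge; under it a slot 44 wide, 77 high (70 at its sides), open below and at both ends, runs along y. On the ledge it clears the rail by 10 mm; hung, it sinks that much. Point at its centre, 42.5 above its underside. Starts with y within 0.35 rad of the rail, up to 55 off its line
- cupboard: low white meter cupboard fixed beyond the rail; 110 deep (its x, away from the front), 160 wide (its y), 190 mm tall; origin at z = 0 under the middle of its front opening
- door (a joint): angle of the blue door, rad: 0 shut, 1.0 to 1.5 at the start (out across the rail's far side), at most 1.9. Turns easily (0.03 N m), stays where left. Panel 140 wide, 15 thick, z 13 to 183 mm. Shut, it runs from the hinge along the cupboard's +y, outer face to its -x; opening swings the free edge to its -x. A knob stands up to 45 mm off the outer face, 110 from the hinge, at z 153
- door_hinge (a point): on the upright hinge line at mid height of the door, in the plane of its outer face, at the end nearest the rail's stop
- jar: lidded glass jar, 60 mm across, 85 mm tall; origin centre of underside. Bystander standing on the ledge
- pot_a: grey plastic flowerpot, 66 mm across, 70 mm tall; origin centre of underside. Bystander on the ledge
- pot_b: grey plastic flowerpot, same as the other. Bystander on the ledge
- tin: blue cup, 60 mm across, 75 mm tall; origin centre of underside. Bystander on the ledge
- dustpan: orange plastic dustpan lying on the work surface, pan 130 x 180 mm, 37 mm tall, handle to its -x; origin under the pan's centre. Bystander
- brush: steel bottle brush lying on the work surface, 240 mm long along its x, 40 mm tall; origin under the joint of bristles and wire. Bystander
There are look-alikes about, which are no part of the job. There is more than one size of the part that bears planter_mid; the job needs the largest.

How it is judged:
By the outcome, as a careful person would: the job done as asked, in the order asked, and still so for the second after the job is handed in, with the robot touching nothing.
It also fails if it takes over 72 s, if anything falls off the work surface, if the arm or the gripper's body presses on something with over 40 N, if the wrist force passes 120 N, or if a joint passes its speed limit or range.

## Robot

A 6-joint arm with a two-finger parallel gripper is mounted at the origin on the work surface. World frame = base frame: x ahead of the robot, y to its left, z up, the work surface at z = 0. Lengths are in mm, angles in rad, forces in N, time in s.
With the tool pointing down it reaches from about 300 to 750 mm from the base axis. Payload 8.5 kg.
Tool frame: the origin (TCP) lies midway between the tips of the shut fingers; the grasp point (between the pads) lies 19 mm behind it; x points along the fingers, y is the direction in which the jaws open and shut, and the axes are right-handed (so a half turn about x gives the same grasp; the last joint's range is limited). The gripper opens to 85 mm and grips with 20 to 120 N. Pads are 22 mm wide; open, the fingers measure 114 mm over their backs; the gripper's body (76 mm by 85 mm) begins 54 mm behind the grasp point. The pads swing forward as they close: fully open they stand 13 mm farther back than shut.
Start: joints at [1.073, 0.381, 1.297, -0, 1.464, -0.215], TCP at [153.467, 528.137, 231.322] pointing down, gripper open.
Joint ranges: [-3.11, 3.11], [-0.89, 2.33], [0.22, 2.48], [-1.42, 4.56], [0.17, 2.85], [-2.88, 2.88]. Speed limits (rad/s): [2.39, 2.39, 3.14, 3.14, 3.14, 3.14].

## Interface

Orientations are given as a rotation vector (axis times angle).
In Python, from bench import env gives the robot as it stands. The module is installed in compiled form; this text tells all that it offers.
- The arm moves only by the tool jog_arm, never from a script. Its argument "rows" is a list of rows, each a list of 3 entries, a list of its own where there are three numbers: the shift along the tool's x, y, z in units of 50 mm (1.0 is 50 mm), then the turn about the tool's x in units of 6 degrees (1.0 is 6 degrees), then the gripper command: -1 is fully open, 1 is shut, values between are in proportion. In form: [[[x, y, z], roll, grip], ...]. A call has 1 to 8 rows; each row is the pose to reach, as a shift and turn from the pose commanded when the call began, along the tool's axes at that moment; what a row does not reach only later rows make up. A row lasts 1/8 s, in which the tool goes at most 62.5 mm and 10.7 degrees, less where a joint would pass 70% of its speed; a pose out of reach is approached as far as the arm can. A call with a gripper value outside its range is refused whole. The fingers move at their own pace and stop on an object; "grip_force" is the grip in N (left out, the last holds). Time passes only in rows, so rows that repeat a pose let the fingers close. It gives the time, the measured TCP pose, the force and the opening at its end, in the units of the state.
- env.read_state(): the state, without advancing time (a new reading comes with each control period).
- env.get_image(name): name is "side" or "top" or "wrist"; returns a dict with "img" (480x640x3 uint8, red, green, blue), "depth" (480x640 float32, mm along the optical axis (not along the pixel's ray), 0 where there is no reading), "fov_y" (degrees; the focal length in pixels is half the picture's height over the tangent of half this angle, whatever the lens; pixels are square), "cx", "cy" (the principal point, pixels), "view" (4x4, takes a point from world to camera coordinates). Camera axes: x right, y up, looking along -z (the intrinsics and any distortion apply to the point x, -y, -z); pixel columns grow to the right and rows downward; lengths in mm; the calibration is good to about 2 mm. A picture is of the moment at which its call begins.
- env.finish_job(): hands the job in, once; it reports no verdict.
The state is a dict: "clock": time; "joint_positions": joint angles; "qvel": joint speeds; "effort": joint torques, N m; "eef_pos": TCP position; "orientation": TCP orientation; "force": force on the tool from outside, world axes, zero at the start; "ft_torque": the same for the moment, N m; "grip_width": finger opening in mm.
Only numpy, scipy, OpenCV 4.12 (cv2) and the standard library are available. Lean on these libraries where they do the work, as an engineer would, in place of code of your own. Each camera call takes 0.05 s, during which the arm holds its last target. There are 200 camera calls.

## Working session

There is one attempt and no reset: what is moved stays moved. The work goes in short steps, Python scripts to look and compute and a tool call to move; the robot and the scene stay as the last step left them, time stands still between calls to the robot, and variables do not carry over. Pictures are saved under pics/ and viewed, about 8 in all and at most 12, crops included, and the job is handed in when it is done.

Besides the shell and the picture viewer there is one more tool, called after "Request:" as a command line: name --argument value ..., lists and objects as JSON in quotes. jog_arm: Moves the arm, as the interface text tells. Its arguments: {"type":"object","properties":{"rows":{"type":"array"},"grip_force":{"type":"number"}},"required":["rows"]}

```bash
mkdir -p pics; cat > h.py <<'E'
import numpy as np, cv2
from bench import env
def grab(n):
    d=env.get_image(n); np.savez('pics/last_'+n+'.npz',**{k:d[k] for k in d}); return d
def load(n): return {k:v for k,v in np.load('pics/last_'+n+'.npz').items()}
def cloud(d):
    H,W=d['depth'].shape; f=H/2/np.tan(np.radians(float(d['fov_y']))/2)
    v,u=np.mgrid[:H,:W]; z=d['depth'].astype(float)
    P=np.stack([(u-d['cx'])*z/f,-(v-d['cy'])*z/f,-z,np.ones_like(z)],-1)
    P=P@np.linalg.inv(d['view']).T; P=P[...,:3]; P[z<=0]=np.nan; return P
def save(n,img): cv2.imwrite('pics/'+n+'.png',img[...,::-1])
E
python3 - <<'E'
from h import *
s=env.read_state(); print({k:np.round(v,3) for k,v in s.items()})
for n in('top','side'):
    d=grab(n); save(n+'0',d['img']); print(n,[k for k in d],d['fov_y'],d['cx'],d['cy'],np.round(d['view'],3).tolist())
E
```

```text
{'clock': np.float64(0.0), 'joint_positions': array([ 1.073,  0.381,  1.298,  0.   ,  1.464, -0.215]), 'qvel': array([ 0.003,  0.002, -0.001,  0.002,  0.   , -0.   ]), 'effort': array([ 2.0000e-03, -4.4846e+01, -2.3128e+01, -0.0000e+00,  5.0000e-03,
       -0.0000e+00]), 'eef_pos': array([153.346, 527.89 , 230.703]), 'orientation': array([ 0.221,  1.56 , -0.223]), 'force': array([ 0.517, -0.549, -0.08 ]), 'ft_torque': array([-0.046,  0.07 ,  0.033]), 'grip_width': np.float64(85.374)}
top ['img', 'depth', 'fov_y', 'cx', 'cy', 'view'] 49.61376874861549 328.9277471066049 242.21001613462323 [[0.008, -1.0, -0.003, 105.072], [0.99, 0.008, 0.141, -510.681], [-0.141, -0.004, 0.99, -1512.65], [0.0, 0.0, 0.0, 1.0]]
side ['img', 'depth', 'fov_y', 'cx', 'cy', 'view'] 55.26208708039919 325.61301985931067 236.28380302225145 [[0.926, -0.378, 0.01, -437.38], [0.256, 0.645, 0.721, -298.626], [-0.279, -0.664, 0.693, -1105.908], [0.0, 0.0, 0.0, 1.0]]
```

View pics/top0.png

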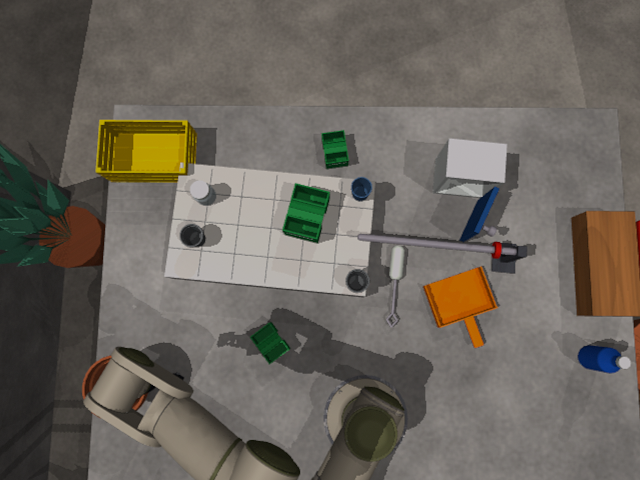

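View pics/side0.png

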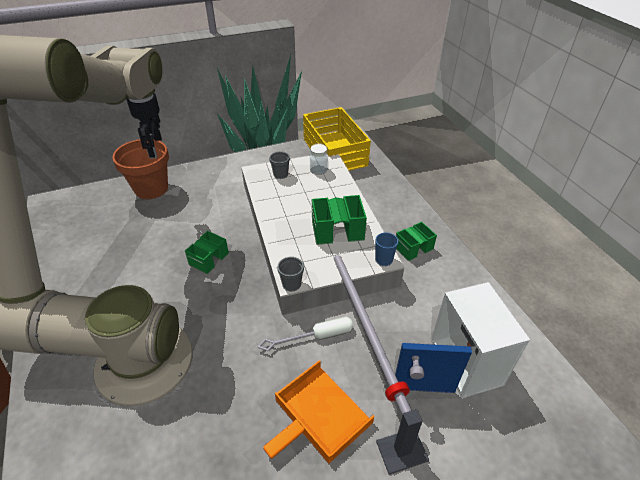

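Top view: green candidates are the ledge planter (306,212) and two on the floor at (335,149) and (269,342). The rail runs (360,237) to the collar (497,250), and the door from hinge (497,190) to free edge (466,238). The planter on the ledge looks the largest, so I'll check its size and measure everything.

```bash
python3 - <<'E'
from h import *
for n in('top','side'):
    d=load(n); P=cloud(d); hsv=cv2.cvtColor(d['img'],cv2.COLOR_RGB2HSV); h,s,v=[hsv[...,i].astype(int) for i in range(3)]
    print('==',n)
    g=((h>45)&(h<80)&(s>130)).astype(np.uint8)
    nc,lab,st,_=cv2.connectedComponentsWithStats(g)
    for i in range(1,nc):
        if st[i,4]<150: continue
        q=P[lab==i]; q=q[~np.isnan(q[:,0])]; zt=np.percentile(q[:,2],97); t=q[q[:,2]>zt-12]
        if len(t)<5: continue
        r=cv2.minAreaRect(t[:,:2].astype(np.float32)); print('green px',st[i,:4],'ztop',zt.round(),'rect',np.round(r[0],1),np.round(r[1],1),round(r[2],1))
    ok=~np.isnan(P[...,0])
    # red collar
    m=((h<6)|(h>174))&(s>170)&(v>80)&ok&(P[...,2]>100)&(P[...,2]<180); q=P[m]; print('red n',len(q),q.min(0).round(1),q.max(0).round(1),np.median(q,0).round(1))
    # rail
    m=(s<60)&ok&(P[...,2]>128)&(P[...,2]<152)&(P[...,1]>-290)&(P[...,1]<60)&(P[...,0]>380)&(P[...,0]<520); q=P[m]
    l=cv2.fitLine(q[:,:2].astype(np.float32),cv2.DIST_HUBER,0,.01,.01).ravel(); 
    ax=l[:2]*np.sign(l[1]); perp=(q[:,:2]-l[2:])@np.array([-ax[1],ax[0]]); q=q[abs(perp)<15]; t=(q[:,:2]-l[2:])@ax
    print('rail',len(q),l.round(4),'tip',(l[2:]+ax*np.percentile(t,99.8)).round(1),'end',(l[2:]+ax*t.min()).round(1),'ztop',np.percentile(q[:,2],90).round(1))
    # door
    m=(h>100)&(h<125)&(s>120)&ok&(P[...,1]<-100)&(P[...,1]>-420)&(P[...,2]>20)&(P[...,0]>350)&(P[...,0]<700); q=P[m]
    if n=='top': q=q[q[:,2]>172]
    r=cv2.minAreaRect(q[:,:2].astype(np.float32)); print('door',len(q),q.min(0).round(),q.max(0).round(),cv2.boxPoints(r).round(1).tolist())
    m=(s<40)&ok&(P[...,2]>178)&(P[...,2]<200)&(P[...,1]<-100)&(P[...,1]>-420)&(P[...,0]>500);q=P[m]
    r=cv2.minAreaRect(q[:,:2].astype(np.float32)); print('cup',len(q),cv2.boxPoints(r).round(1).tolist())
    # ledge objs
    m=ok&(P[...,2]>140)&(P[...,2]<175)&(P[...,1]>30)&(P[...,1]<480)&(P[...,0]>330)&(P[...,0]<680)&(g==0)
    nc,lab,st,_=cv2.connectedComponentsWithStats(m.astype(np.uint8))
    for i in range(1,nc):
        if st[i,4]>40: q=P[lab==i]; print('obj',st[i,:4],((q.min(0)+q.max(0))/2).round(1),q.max(0).round(1)-q.min(0).round(1))
d=load('top');c=cv2.resize(d['img'][170:310,260:540],None,fx=2.8,fy=2.8,interpolation=cv2.INTER_CUBIC);save('crop',c)
E
```

```text
== top
green px [322 130  27  38] ztop 62.0 rect [797.3  94.6] [99.1 69. ] 8.7
green px [283 184  47  59] ztop 167.0 rect [578.9 173.4] [ 98.  139.6] 75.9
green px [  0 237  27  26] ztop -52.0 rect [ 518.9 1109.4] [ 6.1 20.2] 58.3
green px [250 323  40  41] ztop 62.0 rect [214.  278.4] [95.8 68.9] 37.2
red n 101 [ 454.3 -363.8  135. ] [ 498.6 -343.4  166.9] [ 474.3 -351.8  156.9]
rail 826 [ 7.180000e-02  9.974000e-01  4.949162e+02 -1.296132e+02] tip [506.5  30.9] end [ 483.4 -290.2] ztop 148.8
door 302 [ 517. -353.  172.] [ 646. -283.  190.] [[514.7000122070312, -295.0], [641.7000122070312, -356.0], [648.9000244140625, -341.0], [521.9000244140625, -280.1000061035156]]
cup 2335 [[643.4000244140625, -366.20001220703125], [766.2999877929688, -378.5], [782.2999877929688, -217.39999389648438], [659.4000244140625, -205.1999969482422]]
obj [351 178   7  20] [648.4  39.7 151.4] [53.9 17.4 21.2]
obj [195 180  16  22] [635.9 462.  156. ] [53.9 35.8 31.4]
obj [195 225   9  21] [510.9 469.6 148.1] [57.  20.6 14.4]
obj [345 269  13  24] [388.9  47.3 148.7] [63.5 33.3 17. ]
== side
green px [312 1
[... 317 characters left out ...]
000e-01  4.917426e+02 -1.486732e+02] tip [500.6  26.2] end [ 484.6 -289.9] ztop 146.6
door 2688 [ 516. -356.   20.] [ 645. -286.  185.] [[498.20001220703125, -334.1000061035156], [624.5, -393.6000061035156], [648.7000122070312, -342.1000061035156], [522.4000244140625, -282.6000061035156]]
cup 3397 [[654.0999755859375, -369.3999938964844], [766.9000244140625, -380.6000061035156], [782.9000244140625, -218.1999969482422], [670.0999755859375, -207.10000610351562]]
obj [310 146  17  15] [636.  458.7 154. ] [51.6 42.4 27.9]
obj [271 157  19   9] [508.5 466.9 146.4] [61.3 22.7 12. ]
obj [375 233  18   8] [648.6  40.  148.2] [52.6 18.9 16.3]
obj [277 257  26  13] [388.   46.5 145.9] [63.9 31.9 11.6]
```

View pics/crop.png

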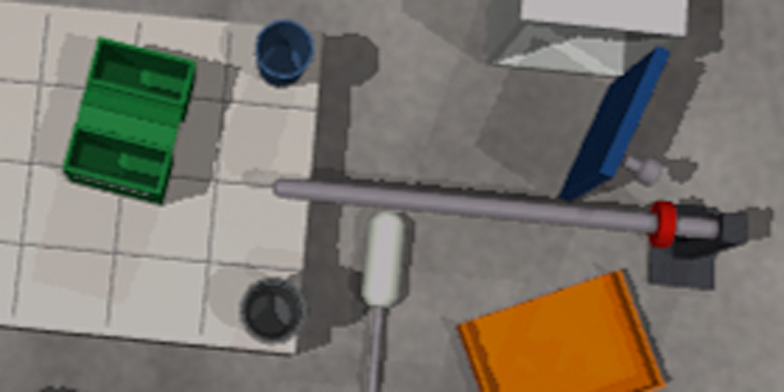

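The ledge planter (crop 130,120) measures 139 × 98 mm with its top at z 165, so it is the largest; the two on the floor are about 97 × 69. The door is open about 1.0 rad, with its knob on the stop side. Next I'll refine the rail line and write a move-conversion helper.

```bash
cat >> h.py <<'E'
from scipy.spatial.transform import Rotation as Ro
def pose():
    s=env.read_state(); return s['eef_pos'],Ro.from_rotvec(s['orientation']).as_matrix(),s
def to(x,y,z,jaw=None):
    """units for a move to world x,y,z; jaw = wanted world angle (rad) of tool y (mod pi)"""
    p,R,s=pose(); u=R.T@(np.array([x,y,z])-p)/50; r=None
    if jaw is not None:
        a=np.arctan2(R[1,1],R[0,1]); e=(jaw-a+np.pi/2)%np.pi-np.pi/2; r=np.degrees(-e)/6
    print('to',(x,y,z),'units',u.round(2),'roll',None if r is None else round(r,2),'j6',s['joint_positions'][5].round(2))
E
python3 - <<'E'
from h import *
p,R,s=pose(); print(R.round(3).tolist())
for n in('top','side'):
    d=load(n); P=cloud(d); hsv=cv2.cvtColor(d['img'],cv2.COLOR_RGB2HSV); sat=hsv[...,1]; ok=~np.isnan(P[...,0])
    m=ok&(abs(P[...,2]-80)<6)&(P[...,0]>300)&(P[...,0]<720)&(P[...,1]>-50)&(P[...,1]<620)
    nc,lab,st,_=cv2.connectedComponentsWithStats(m.astype(np.uint8)); i=1+st[1:,4].argmax()
    r=cv2.minAreaRect(P[lab==i][:,:2].astype(np.float32)); b=cv2.boxPoints(r); print(n,'ledge',np.round(r[1],1),round(r[2],2),b.round(1).tolist())
    # rail line: median per y-bin of points on top
    X=[]
    for y in range(-330,30,20):
        mm=ok&(sat<70)&(abs(P[...,1]-y)<10)&(abs(P[...,0]-(501+.07*y))<22)&(P[...,2]>130)&(P[...,2]<153)
        if mm.sum()>8: q=P[mm]; X.append((y,(q[:,0].min()+q[:,0].max())/2))
    X=np.array(X); c=np.polyfit(X[:,0],X[:,1],1); print('rail x=%.1f%+.4f y'%(c[1],c[0]), 'res',np.abs(X[:,1]-np.polyval(c,X[:,0])).max().round(1))
to(555,-370,260,1.9)
E
```

```text
[[-0.001, 0.279, 0.96], [-0.001, 0.96, -0.279], [-1.0, -0.001, -0.0]]
top ledge [581.9 340.9] 84.88 [[348.70001220703125, 6.199999809265137], [688.2999877929688, -24.200000762939453], [740.0999755859375, 555.4000244140625], [400.6000061035156, 585.7999877929688]]
rail x=508.7+0.0891 y res 1.1
side ledge [586.2 341.2] 84.98 [[348.5, 1.399999976158142], [688.4000244140625, -28.399999618530273], [739.7999877929688, 555.5999755859375], [399.79998779296875, 585.4000244140625]]
rail x=508.3+0.0864 y res 0.7
to (555, -370, 260) units [ -0.57 -15.    12.73] roll -5.84 j6 -0.22
```

Request:
jog_arm --rows '[[[-0.6,-6.5,8.1],0,1],[[-0.6,-6.5,8.1],0,1],[[-0.6,-6.5,8.1],0,1],[[-0.6,-6.5,8.1],0,1],[[-0.6,-6.5,8.1],0,1],[[-0.6,-6.5,8.1],0,1],[[-0.6,-6.5,8.1],0,1],[[-0.6,-6.5,8.1],0,1]]'

```text
clock: 1.1
eef_pos: [440.9, 117.6, 260.2]
orientation: [0.222, 1.56, -0.222]
force: [-0.1, 1.0, 0.2]
grip_width: 0.0
```

```bash
python3 -c "
from h import *
p,R,s=pose();print(p.round(1),s['force'].round(1),s['clock'],R[:2,1].round(3));to(564,-369,260);to(564,-369,140)"
```

```text
[440.9 117.6 260.2] [-0.1  1.   0.2] 1.1 [0.279 0.96 ]
to (564, -369, 260) units [ 0.   -8.66  5.08] roll None j6 -1.29
to (564, -369, 140) units [ 2.4  -8.66  5.08] roll None j6 -1.29
```

Request:
jog_arm --rows '[[[0,-8.7,5.1],0,1],[[0,-8.7,5.1],0,1],[[0,-8.7,5.1],0,1],[[0,-8.7,5.1],0,1],[[0,-8.7,5.1],0,1],[[0,-8.7,5.1],0,1],[[0,-8.7,5.1],0,1],[[0,-8.7,5.1],0,1]]'

```text
clock: 2.1
eef_pos: [562.7, -367.2, 259.7]
orientation: [0.223, 1.56, -0.222]
force: [0.2, -0.0, 0.2]
grip_width: -0.1
```

```bash
python3 -c "
from h import *
p,R,s=pose();print(p.round(1),s['force'].round(1),s['clock'],R[:2,1].round(3));to(564,-369,260);to(564,-369,140)
d=grab('wrist');save('w1',d['img'])
h=np.array([642,-356.])
for th in (1.1,.9,.7,.5,.3,.15,.05,0.0):
    a=-.099+th; dy=np.array([-np.sin(a),np.cos(a)]); n=np.array([-np.cos(a),-np.sin(a)])
    for off in(15,):
        q=h+65*dy+off*n; print(th,q.round(1),(R.T@(np.r_[q,140]-np.array([564,-369,140]))/50).round(2))
"
```

```text
[ 562.7 -367.2  259.7] [ 0.2 -0.   0.2] 2.1 [0.279 0.96 ]
to (564, -369, 260) units [-0.01 -0.03  0.04] roll None j6 -2.04
to (564, -369, 140) units [ 2.39 -0.03  0.04] roll None j6 -2.04
1.1 [ 579.2 -333.6] [0.   0.77 0.09]
0.9 [ 584.9 -321.5] [0.   1.03 0.14]
0.7 [ 592.9 -310.9] [0.   1.28 0.23]
0.5 [ 602.8 -302. ] [0.   1.5  0.37]
0.3 [ 614.3 -295.3] [0.   1.7  0.55]
0.15 [ 623.7 -291.8] [0.   1.82 0.72]
0.05 [ 630.2 -290.3] [0.   1.88 0.83]
0.0 [ 633.5 -289.8] [0.   1.91 0.89]
```

View pics/w1.png

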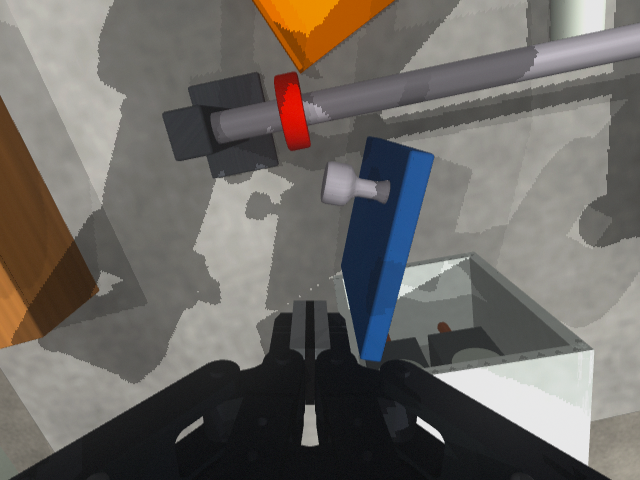

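The wrist view shows the shut fingers at (310,330), on the outer side of the door and clear of the knob (350,185). I'll lower and swing the door shut.

Request:
jog_arm --rows '[[[2.2,0,0],0,1],[[2.2,0,0],0,1],[[2.2,0,0],0,1],[[2.2,0.4,0.0],0,1],[[2.2,0.8,0.1],0,1],[[2.2,1.0,0.15],0,1],[[2.2,1.15,0.2],0,1],[[2.2,1.3,0.25],0,1]]'

```text
clock: 3.15
eef_pos: [593.1, -306.0, 150.4]
orientation: [0.222, 1.559, -0.222]
force: [-0.6, -1.2, 0.6]
grip_width: 0.1
```

Request:
jog_arm --rows '[[[0,0.1,0.06],0,1],[[0,0.2,0.13],0,1],[[0,0.3,0.2],0,1],[[0,0.4,0.3],0,1],[[0,0.47,0.4],0,1],[[0,0.52,0.47],0,1],[[0,0.55,0.52],0,1],[[0,0.57,0.55],0,1]]'

```text
clock: 4.15
eef_pos: [627.2, -286.6, 150.1]
orientation: [0.222, 1.559, -0.222]
force: [0.4, -0.3, 0.8]
grip_width: -0.2
```

```bash
python3 -c "
from h import *
p,R,s=pose();print(p.round(1),s['force'].round(1),s['clock']);to(633.5,-290,150)
d=grab('top');save('t2',cv2.resize(d['img'][130:290,380:560],None,fx=4,fy=3.7))
P=cloud(d);hsv=cv2.cvtColor(d['img'],cv2.COLOR_RGB2HSV);h,s=hsv[...,0],hsv[...,1]
m=(h>100)&(h<125)&(s>120)&(P[...,1]<-100)&(P[...,1]>-420)&(P[...,2]>165)&(P[...,0]>450)&(P[...,0]<700);q=P[m];r=cv2.minAreaRect(q[:,:2].astype(np.float32));print(len(q),cv2.boxPoints(r).round(1).tolist())
"
```

```text
[ 627.2 -286.6  150.1] [ 0.4 -0.3  0.8] 4.15
to (633.5, -290, 150) units [ 0.   -0.03  0.14] roll None j6 -1.89
63 [[589.0999755859375, -292.1000061035156], [610.9000244140625, -304.70001220703125], [658.2999877929688, -222.6999969482422], [636.5, -210.10000610351562]]
```

Request:
jog_arm --rows '[[[0,0.0,0.06],0,1],[[0,0.0,0.12],0,1],[[0,0.0,0.16],0,1],[[0,0,0.2],0,1],[[0,0,0.2],0,1]]'

```text
clock: 4.82
eef_pos: [636.9, -289.5, 150.1]
orientation: [0.222, 1.559, -0.222]
force: [-0.7, 1.0, 0.3]
grip_width: -0.2
```

```bash
python3 -c "
from h import *
p,R,s=pose();print(p.round(1),s['force'].round(1),s['clock'])
d=grab('side');save('s2',cv2.resize(d['img'][260:460,340:560],None,fx=3,fy=3))
"
```

```text
[ 636.9 -289.5  150.1] [-0.7  1.   0.3] 4.825
```

View pics/s2.png

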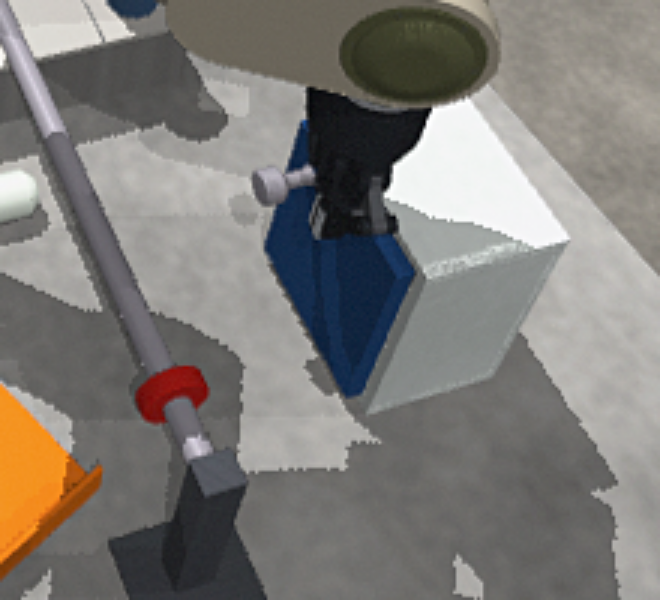

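The door is nearly shut, but there is no contact force yet. I'll push on until it touches.

Request:
jog_arm --rows '[[[0,0.0,0.04],0,1],[[0,0.0,0.08],0,1],[[0,0.0,0.08],0,1]]'

```text
clock: 5.25
eef_pos: [638.0, -289.8, 150.2]
orientation: [0.224, 1.567, -0.221]
force: [-15.5, 4.3, 5.5]
grip_width: 0.0
```

Request:
jog_arm --rows '[[[0,0.0,0.03],0,1],[[0,0.0,0.06],0,1],[[0,0.0,0.06],0,1]]'

```text
clock: 5.62
eef_pos: [638.2, -289.8, 150.2]
orientation: [0.225, 1.575, -0.22]
force: [-31.1, 9.8, 10.1]
grip_width: -0.3
```

The door is pressed home (31 N contact). I'll back off, rise, and go over the planter's near-pocket end wall.

Request:
jog_arm --rows '[[[0,0,-0.5],0,1],[[0,0,-0.5],0,1],[[-2.2,0,-0.6],0,1],[[-2.2,0,-0.6],0,0],[[-2.2,0,-0.6],0,0]]'

```text
clock: 6.25
eef_pos: [616.0, -283.8, 264.9]
orientation: [0.218, 1.551, -0.225]
force: [0.2, -0.5, 0.0]
grip_width: 36.0
```

```bash
python3 -c "
from h import *
p,R,s=pose();print(p.round(1),s['force'].round(1),s['clock']);to(546,230,260,1.325)
"
```

```text
[ 616.  -283.8  264.9] [ 0.2 -0.5  0. ] 6.25
to (546, 230, 260) units [ 0.03  9.48 -4.21] roll -0.35 j6 -1.89
```

Request:
jog_arm --rows '[[[0,9.5,-4.2],-0.35,0],[[0,9.5,-4.2],-0.35,0],[[0,9.5,-4.2],-0.35,0],[[0,9.5,-4.2],-0.35,0],[[0,9.5,-4.2],-0.35,0],[[0,9.5,-4.2],-0.35,0],[[0,9.5,-4.2],-0.35,0],[[0,9.5,-4.2],-0.35,0]]'

```text
clock: 7.25
eef_pos: [547.8, 214.6, 259.2]
orientation: [0.193, 1.563, -0.194]
force: [0.7, -0.9, -0.2]
grip_width: 42.7
```

Request:
jog_arm --rows '[[[0,1.1,-0.5],0,0],[[0,1.1,-0.5],0,0],[[0,1.1,-0.5],0,0]]'

```text
clock: 7.62
eef_pos: [537.4, 271.8, 259.3]
orientation: [0.192, 1.563, -0.194]
force: [0.5, -0.9, -0.1]
grip_width: 42.5
```

```bash
python3 -c "
from h import *
p,R,s=pose();print(p.round(1),s['force'].round(1),s['clock'],s['grip_width'],R.round(3).tolist());to(546,230,200,1.325)
d=grab('wrist');save('w3',d['img'])
P=cloud(d);hsv=cv2.cvtColor(d['img'],cv2.COLOR_RGB2HSV);h,s=hsv[...,0],hsv[...,1]
m=(h>45)&(h<80)&(s>130)&(P[...,2]>155)&(P[...,2]<172);q=P[m];r=cv2.minAreaRect(q[:,:2].astype(np.float32));print(len(q),r,cv2.boxPoints(r).round(1).tolist())
d=grab('side');P=cloud(d);hsv=cv2.cvtColor(d['img'],cv2.COLOR_RGB2HSV);h,s=hsv[...,0],hsv[...,1]
m=(h>100)&(h<125)&(s>120)&(P[...,1]<-100)&(P[...,1]>-420)&(P[...,2]>20)&(P[...,2]<140)&(P[...,0]>550)&(P[...,0]<700);q=P[m]
l=cv2.fitLine(q[:,:2].astype(np.float32),cv2.DIST_HUBER,0,.01,.01).ravel();print('door',len(q),l,q.min(0),q.max(0))
"
```

```text
[537.4 271.8 259.3] [ 0.5 -0.9 -0.1] 7.625 42.53835123802377 [[-0.001, 0.243, 0.97], [-0.001, 0.97, -0.243], [-1.0, -0.001, -0.001]]
to (546, 230, 200) units [ 1.19 -0.77  0.37] roll -0.0 j6 -1.05
10042 ((579.304931640625, 173.635986328125), (100.68975067138672, 139.12509155273438), 75.97634887695312) [[499.6000061035156, 141.60000610351562], [634.5999755859375, 107.9000015258789], [659.0, 205.60000610351562], [524.0, 239.3000030517578]]
door 1416 [ 9.1295332e-02  9.9582386e-01  6.4724005e+02 -3.0967859e+02] [ 641.10305537 -359.19325094   20.05180118] [ 696.32739553 -219.28750581  139.93223372]
```

View pics/w3.png

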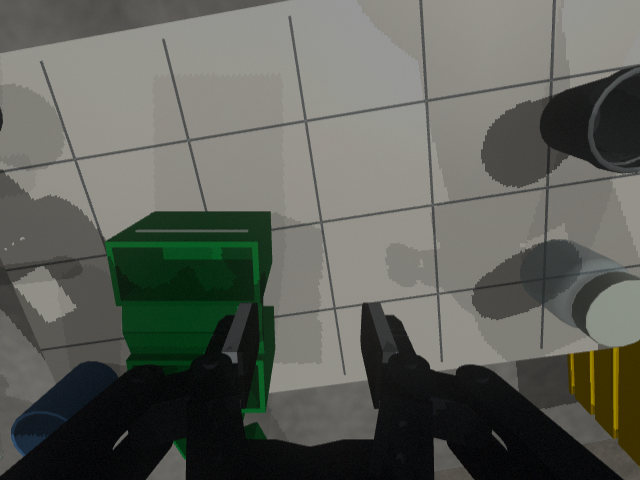

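The planter's near pocket is at (185,280) in the wrist view. The fit puts its centre at (579.3,173.6), yaw matches, and the door is shut to within 0.01 rad. I'll descend over the end wall and pinch.

Request:
jog_arm --rows '[[[0,-0.74,0.37],0,0],[[0,-0.74,0.37],0,0],[[1.2,-0.74,0.37],0,0],[[2.0,-0.74,0.37],0,0],[[2.5,-0.74,0.37],0,0],[[2.5,-0.74,0.37],0,0]]'

```text
clock: 8.48
eef_pos: [545.6, 231.0, 133.7]
orientation: [0.193, 1.566, -0.195]
force: [-1.2, 1.6, -0.1]
grip_width: 42.6
```

Request:
jog_arm --rows '[[[0,0,0],0,0.5],[[0,0,0],0,1],[[0,0,0],0,1],[[0,0,0],0,1],[[0,0,0],0,1],[[0,0,0],0,1]]' --grip_force 40

```text
clock: 9.22
eef_pos: [546.8, 231.7, 136.6]
orientation: [0.194, 1.559, -0.192]
force: [-0.3, 1.4, 5.6]
grip_width: 3.4
```

```bash
cat > pl.py <<'E'
from h import *
def planter(n='wrist',zmin=None):
    d=grab(n);P=cloud(d);hsv=cv2.cvtColor(d['img'],cv2.COLOR_RGB2HSV);h,s=hsv[...,0],hsv[...,1]
    m=(h>45)&(h<80)&(s>130)&(P[...,2]>(zmin or 150))&(P[...,2]<175)&(P[...,0]<700);q=P[m];r=cv2.minAreaRect(q[:,:2].astype(np.float32));print(n,len(q),np.round(r[0],1),np.round(r[1],1),round(r[2],1),'z',np.percentile(q[:,2],[50,95]).round(1));return d
E
python3 -c "
from pl import *
p,R,s=pose();print(p.round(1),s['force'].round(1),s['clock'],s['grip_width'],s['joint_positions'].round(2))
d=planter('top');planter('side')
"
```

```text
[546.8 231.7 136.6] [-0.3  1.4  5.6] 9.225 3.4299580250871475 [ 0.2   0.54  1.32 -0.    1.28 -1.12]
top 480 [579.  170.6] [ 95.5 138.7] 74.7 z [160.5 167.7]
side 801 [578.2 172.8] [108.8 138.4] 75.5 z [159.5 164.8]
```

Pinched (3.4 mm wall). I'll slide and rotate onto the rail line.

Request:
jog_arm --rows '[[[0,-0.2,-0.13],-0.2,1],[[0,-0.4,-0.28],-0.4,1],[[0,-0.6,-0.42],-0.6,1],[[0,-0.8,-0.56],-0.8,1],[[0,-1.0,-0.7],-1.0,1],[[0,-1.2,-0.84],-1.2,1],[[0,-1.48,-1.03],-1.5,1],[[0,-1.48,-1.03],-1.5,1]]'

```text
clock: 10.32
eef_pos: [478.0, 171.8, 136.5]
orientation: [0.07, 1.568, -0.07]
force: [-3.3, -2.2, 10.9]
grip_width: 3.1
```

```bash
python3 -c "
from pl import *
p,R,s=pose();print(p.round(1),s['force'].round(1),s['clock'],s['grip_width'],'jaw',np.arctan2(R[1,1],R[0,1]))
to(478.8,172.3,134,1.4825)
d=planter('top');planter('side');d=planter('wrist');save('w4',d['img'])
"
```

```text
[478.  171.8 136.5] [-3.3 -2.2 10.9] 10.325 3.085734611252873 jaw 1.4817554467151393
to (478.8, 172.3, 134) units [0.05 0.01 0.01] roll -0.01 j6 -1.37
top 387 [518.8 119.1] [ 97.  138.9] 85.0 z [161.4 168.6]
side 916 [518.3 117.9] [104.5 138.6] 85.1 z [159.4 165.1]
wrist 17302 [482.4 122.3] [101.2  66. ] 85.0 z [161.  164.9]
```

View pics/w4.png

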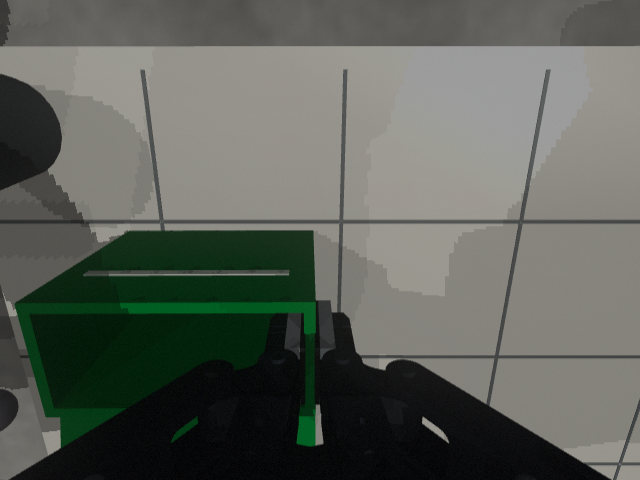

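Alignment matches: yaw is 85.0° against the rail's 84.9°, and the centre is within 1 mm of the line. Now I'll slide it along over the rail.

Request:
jog_arm --rows '[[[0,-0.3,0],0,1],[[0,-0.6,0],0,1],[[0,-0.9,0],0,1],[[0,-1.2,0],0,1],[[0,-1.5,0],0,1],[[0,-1.8,0],0,1],[[0,-2.1,0],0,1],[[0,-2.3,0],0,1]]' --grip_force 80

```text
clock: 11.48
eef_pos: [468.9, 58.3, 136.6]
orientation: [0.072, 1.566, -0.068]
force: [0.8, 8.0, 11.1]
grip_width: 2.9
```

```bash
python3 -c "
from pl import *
p,R,s=pose();print(p.round(1),s['force'].round(1),s['ft_torque'].round(2),s['clock'],s['grip_width'],'jaw',np.arctan2(R[1,1],R[0,1]))
d=planter('top');d=planter('side');save('s5',cv2.resize(d['img'][180:380,240:460],None,fx=3,fy=3))
"
```

```text
[468.9  58.3 136.6] [ 0.8  8.  11.1] [ 1.31 -0.03  0.23] 11.475 2.912658208936222 jaw 1.4815740860570659
top 220 [509.7   6.2] [ 99.4 138.9] 85.1 z [162.7 169.1]
side 1094 [509.1   3.1] [103.  138.8] 85.1 z [159.4 165.2]
```

View pics/s5.png

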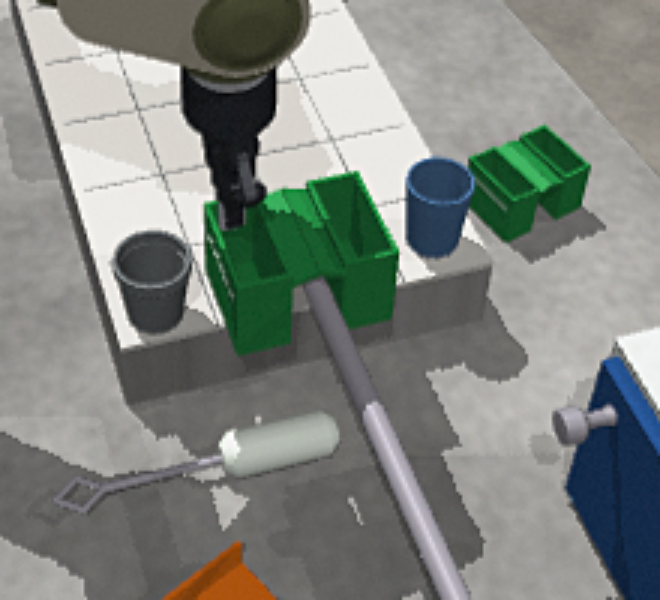

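The planter is astride the rail (its bridge is over the rail at (320,285) in the crop), with the pot and cup clear. I'll carry on past the ledge, then let it sink onto the rail.

Request:
jog_arm --rows '[[[0,-0.3,0],0,1],[[0,-0.6,0],0,1],[[0,-0.9,0],0,1],[[0,-1.2,0],0,1],[[0,-1.5,0],0,1],[[0,-1.65,0],0,1],[[0.1,-1.65,0],0,1],[[0.2,-1.65,0],0,1]]'

```text
clock: 12.58
eef_pos: [461.1, -24.4, 125.5]
orientation: [0.069, 1.568, -0.07]
force: [-3.8, -0.9, 14.3]
grip_width: 3.0
```

```bash
python3 -c "
from pl import *
p,R,s=pose();print(p.round(1),s['force'].round(1),s['ft_torque'].round(2),s['clock'],s['grip_width'],'jaw',np.arctan2(R[1,1],R[0,1]))
d=planter('top',140);d=planter('side',140)
"
```

```text
[461.1 -24.4 125.5] [-3.8 -0.9 14.3] [-0.21 -0.24 -0.16] 12.575 2.9690233248215425 jaw 1.4817473124182197
top 139 [501.6 -75.8] [100.1 139.6] 84.4 z [155. 161.]
side 1233 [527.9 495.5] [1256.2  141.2] 87.3 z [150.1 156.1]
```

Seated on the rail. I'll slide to near the stop, still gripped.

Request:
jog_arm --rows '[[[-0.05,-0.3,0],0,1],[[-0.05,-0.7,0],0,1],[[-0.05,-1.2,0],0,1],[[-0.05,-1.7,0],0,1],[[-0.05,-2.2,0],0,1],[[-0.05,-2.7,0],0,1],[[-0.05,-3.1,0],0,1],[[-0.05,-3.4,0],0,1]]'

```text
clock: 13.68
eef_pos: [445.2, -194.6, 127.3]
orientation: [0.071, 1.57, -0.07]
force: [0.2, -0.3, -4.4]
grip_width: 2.5
```

```bash
python3 -c "
from pl import *
p,R,s=pose();print(p.round(1),s['force'].round(1),s['ft_torque'].round(2),s['clock'],s['grip_width'],'jaw',np.arctan2(R[1,1],R[0,1]))
to(441.6,-246,125)
d=planter('top',140)
"
```

```text
[ 445.2 -194.6  127.3] [ 0.2 -0.3 -4.4] [ 0.26  0.21 -0.01] 13.675 2.535073756100726 jaw 1.4813089046326084
to (441.6, -246, 125) units [ 0.05 -1.03  0.02] roll None j6 -2.14
top 111 [394.5 -19. ] [ 89.3 642.7] 31.0 z [154.6 161. ]
```

Request:
jog_arm --rows '[[[0.05,-0.1,0],0,1],[[0.05,-0.25,0],0,1],[[0.05,-0.4,0],0,1],[[0.05,-0.55,0],0,1],[[0.05,-0.7,0],0,1],[[0.05,-0.8,0],0,1],[[0.05,-0.88,0],0,1],[[0.05,-0.92,0],0,1]]'

```text
clock: 14.72
eef_pos: [442.1, -239.1, 125.8]
orientation: [0.069, 1.568, -0.069]
force: [1.6, 6.0, 4.5]
grip_width: 2.4
```

Request:
jog_arm --rows '[[[0,-0.03,0],0,1],[[0,-0.06,0],0,1],[[0,-0.09,0],0,1],[[0,-0.12,0],0,1]]'

```text
clock: 15.22
eef_pos: [441.6, -244.9, 125.8]
orientation: [0.069, 1.568, -0.069]
force: [2.0, 5.5, 4.2]
grip_width: 2.4
```

Request:
jog_arm --rows '[[[0,-0.03,0],0,1],[[0,-0.06,0],0,1],[[0,-0.09,0],0,1],[[0,-0.09,0],0,1]]'

```text
clock: 15.72
eef_pos: [441.3, -245.5, 125.7]
orientation: [0.074, 1.568, -0.063]
force: [7.0, 25.7, 9.5]
grip_width: 2.6
```

```bash
python3 -c "
from pl import *
p,R,s=pose();print(p.round(1),s['force'].round(1))
d=planter('side',140);P=cloud(d)
save('s6',cv2.resize(d['img'][300:480,310:530],None,fx=3.5,fy=3.3))
"
```

```text
[ 441.3 -245.5  125.7] [ 7.  25.7  9.5]
side 1712 [ 482.2 -298.6] [102.2 139. ] 85.6 z [150.4 156.2]
```

View pics/s6.png

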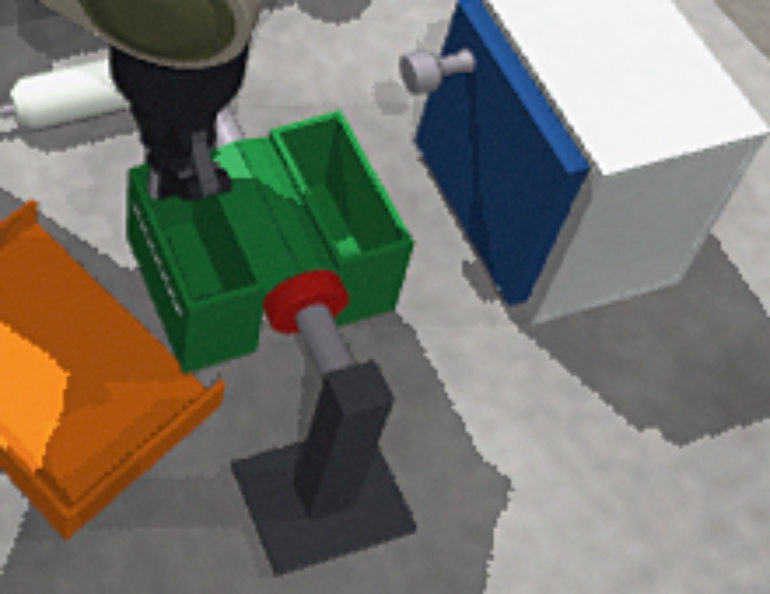

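The red collar (305,300) is against the planter's end, with 26 N of contact and the door shut. I'll release and rise.

Request:
jog_arm --rows '[[[0,0,0],0,0.7],[[0,0,0],0,0.4],[[0,0,0],0,0.2],[[0,0,0],0,0.2],[[-1.0,0,0],0,0.2],[[-2.2,0,0],0,0.2],[[-3,0,0],0,0.2],[[-3,0,0],0,0.2]]'

```text
clock: 16.77
eef_pos: [441.1, -250.7, 278.0]
orientation: [0.067, 1.565, -0.073]
force: [0.1, -0.4, -1.5]
grip_width: 34.2
```

Request:
jog_arm --rows '[[[0,3,-1],0,0.2],[[0,3,-1],0,0.2],[[0,3,-1],0,0.2],[[0,3,-1],0,0.2],[[0,3,-1],0,0.2]]'

```text
clock: 17.4
eef_pos: [404.1, -96.6, 274.5]
orientation: [0.07, 1.571, -0.07]
force: [-0.5, 0.0, -1.0]
grip_width: 34.1
```

```bash
python3 -c "
from pl import *
p,R,s=pose();print(p.round(1),s['force'].round(1),s['clock'])
o=np.array([506.2,-30.1]);e=np.array([.0881,.9961]);ex=np.array([.9961,-.0881])
ims=[]
for n in('top','side'):
    d=grab(n);P=cloud(d);hsv=cv2.cvtColor(d['img'],cv2.COLOR_RGB2HSV);h,s,v=[hsv[...,i].astype(int) for i in range(3)]
    L=(P[...,:2]-o)@e; X=(P[...,:2]-o)@ex
    m=(h>45)&(h<80)&(s>130)&(P[...,2]>140)&(P[...,2]<170)&(P[...,1]<-150);q=P[m];r=cv2.minAreaRect(q[:,:2].astype(np.float32))
    print(n,len(q),np.round(r[0],1),np.round(r[1],1),r[2],'L',np.nanpercentile(L[m],[1,99]),'X',np.nanpercentile(X[m],[1,99]),'z',np.percentile(q[:,2],95))
    for nm,mm in(('nearpk',m&(X<-25)),('farpk',m&(X>25))): print(nm,np.percentile(P[mm][:,2],95).round(1))
    m=((h<6)|(h>174))&(s>170)&(v>80)&(P[...,2]>100)&(P[...,2]<180)&(P[...,1]<-300);print('red L',np.nanpercentile(L[m],[2,98]).round(1))
    ims.append(d['img'])
save('fin',cv2.resize(np.vstack([ims[0][100:360,150:600],ims[1][140:480,190:640]]),None,fx=1,fy=1))
"
```

```text
[404.1 -96.6 274.5] [-0.5  0.  -1. ] 17.4
top 913 [ 481.7 -296.8] [102.1 139.6] 86.95199584960938 L [-317.34821172 -216.99175637] X [-68.88827712  67.21358555] z 159.03941425040074
nearpk 158.7
farpk 161.5
red L [-332.6 -318.8]
side 1867 [ 482.  -298.3] [102.2 138. ] 85.52523040771484 L [-319.55855845 -219.9023636 ] X [-69.00121329  67.74663954] z 156.12275310261225
nearpk 155.1
farpk 157.5
red L [-334.8 -320.2]
```

View pics/fin.png

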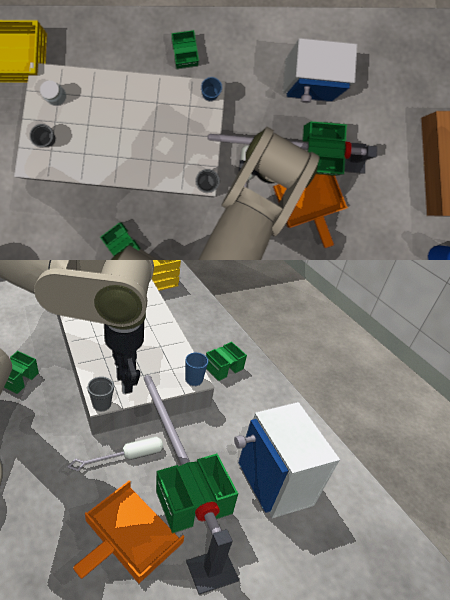

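The planter's end and the collar face agree to within about 1 mm, but the planter may be yawed slightly (85.5 to 87° against 84.9°). There is plenty of time, so I'll square it up with a light two-finger push on the rear end, with the fingers straddling the rail.

```bash
python3 -c "
from pl import *
to(491.2,-199.4,275,-0.0885)"
```

```text
to (491.2, -199.4, 275) units [-0.01 -1.88  1.92] roll 14.98 j6 -2.0
```

Request:
jog_arm --rows '[[[0,-1.9,1.9],15,-1],[[0,-1.9,1.9],15,-1],[[0,-1.9,1.9],15,-1],[[0,-1.9,1.9],15,-1],[[0,-1.9,1.9],15,-1],[[0,-1.9,1.9],15,-1],[[0,-1.9,1.9],15,-1],[[0,-1.9,1.9],15,-1]]'

```text
clock: 18.5
eef_pos: [490.2, -200.3, 274.5]
orientation: [1.228, 1.198, -1.229]
force: [0.3, 0.0, -0.3]
grip_width: 85.2
```

```bash
python3 -c "
from pl import *
p,R,s=pose();print(p.round(1),R.round(3).tolist(),s['grip_width'])
to(491.2,-199.4,275,-0.0885);to(491.2,-199.4,118,-0.0885);to(487.8,-238.3,118)"
```

```text
[ 490.2 -200.3  274.5] [[-0.001, 1.0, -0.026], [0.0, -0.026, -1.0], [-1.0, -0.001, -0.0]] 85.24157198133955
to (491.2, -199.4, 275) units [-0.01  0.02 -0.02] roll 0.6 j6 -0.59
to (491.2, -199.4, 118) units [ 3.13  0.02 -0.02] roll 0.6 j6 -0.59
to (487.8, -238.3, 118) units [ 3.13 -0.03  0.76] roll None j6 -0.59
```

Request:
jog_arm --rows '[[[0,0.02,0],0.6,-1],[[1,0.02,0],0.6,-1],[[2,0.02,0],0.6,-1],[[3,0.02,0],0.6,-1],[[3.1,0.02,0],0.6,-1],[[3.1,0.02,0],0.6,-1]]'

```text
clock: 19.25
eef_pos: [491.8, -200.1, 121.2]
orientation: [1.269, 1.168, -1.269]
force: [-1.1, -1.1, 1.1]
grip_width: 85.5
```

Request:
jog_arm --rows '[[[0,0,0.15],0,-1],[[0,0,0.3],0,-1],[[0,0,0.45],0,-1],[[0,0,0.55],0,-1],[[0,0,0.62],0,-1],[[0,0,0.66],0,-1]]'

```text
clock: 20.0
eef_pos: [488.5, -232.3, 120.2]
orientation: [1.269, 1.17, -1.269]
force: [0.2, -0.5, 0.4]
grip_width: 85.4
```

Request:
jog_arm --rows '[[[0,0,0.03],0,-1],[[0,0,0.06],0,-1],[[0,0,0.09],0,-1],[[0,0,0.09],0,-1]]'

```text
clock: 20.5
eef_pos: [488.2, -236.1, 120.2]
orientation: [1.269, 1.17, -1.268]
force: [0.7, 4.4, 0.5]
grip_width: 85.6
```

Request:
jog_arm --rows '[[[0,0,0.03],0,-1],[[0,0,0.06],0,-1],[[0,0,0.06],0,-1]]'

```text
clock: 20.88
eef_pos: [488.1, -236.2, 120.1]
orientation: [1.273, 1.175, -1.265]
force: [3.2, 19.2, 4.9]
grip_width: 85.6
```

Request:
jog_arm --rows '[[[0,0,0.02],0,-1],[[0,0,0.04],0,-1],[[0,0,0.04],0,-1]]'

```text
clock: 21.25
eef_pos: [488.1, -236.1, 120.1]
orientation: [1.275, 1.178, -1.263]
force: [5.2, 29.0, 7.8]
grip_width: 84.9
```

Firmly against the stop and squared up. I'll retreat straight back, then up, and check.

Request:
jog_arm --rows '[[[0,0,-0.3],0,-1],[[0,0,-0.8],0,-1],[[0,0,-0.8],0,-1],[[-1,0,-0.8],0,-1],[[-2,0,-0.8],0,-1],[[-3,0,-0.8],0,-1],[[-3.2,0,-2.5],0,-1],[[-3.2,0,-3.5],0,-1]]'

```text
clock: 22.25
eef_pos: [501.3, -77.6, 280.6]
orientation: [1.271, 1.166, -1.27]
force: [0.8, 0.7, -0.6]
grip_width: 85.6
```

```bash
python3 -c "
from pl import *
p,R,s=pose();print(p.round(1),s['force'].round(1),s['clock'])
o=np.array([506.2,-30.1]);e=np.array([.0881,.9961]);ex=np.array([.9961,-.0881])
for n in('top','side'):
    d=grab(n);P=cloud(d);hsv=cv2.cvtColor(d['img'],cv2.COLOR_RGB2HSV);h,s,v=[hsv[...,i].astype(int) for i in range(3)]
    L=(P[...,:2]-o)@e; X=(P[...,:2]-o)@ex
    m=(h>45)&(h<80)&(s>130)&(P[...,2]>140)&(P[...,2]<170)&(P[...,1]<-150);q=P[m];r=cv2.minAreaRect(q[:,:2].astype(np.float32))
    print(n,np.round(r[0],1),np.round(r[1],1),r[2],'L',np.nanpercentile(L[m],[1,99]),'z',np.percentile(q[:,2],95))
    m=((h<6)|(h>174))&(s>170)&(v>80)&(P[...,2]>100)&(P[...,2]<180)&(P[...,1]<-300);print('red L',np.nanpercentile(L[m],[2,98]).round(1))
m=(h>100)&(h<125)&(s>120)&(P[...,1]<-100)&(P[...,1]>-420)&(P[...,2]>20)&(P[...,2]<140)&(P[...,0]>550)&(P[...,0]<700);q=P[m]
l=cv2.fitLine(q[:,:2].astype(np.float32),cv2.DIST_HUBER,0,.01,.01).ravel();print('door',len(q),l)
save('s8',cv2.resize(d['img'][300:480,310:530],None,fx=3.5,fy=3.3))
"
```

```text
[501.3 -77.6 280.6] [ 0.8  0.7 -0.6] 22.25
top [ 482.3 -296. ] [102.6 139.3] 85.57582092285156 L [-317.14514656 -216.52088369] z 158.47894260799433
red L [-331.2 -318. ]
side [ 481.9 -298.2] [102.1 138.8] 85.17192077636719 L [-319.56825558 -220.05078348] z 156.02307524241496
red L [-334.8 -320.2]
door 1413 [ 8.9987531e-02  9.9594289e-01  6.4854315e+02 -2.9633713e+02]
```

View pics/s8.png

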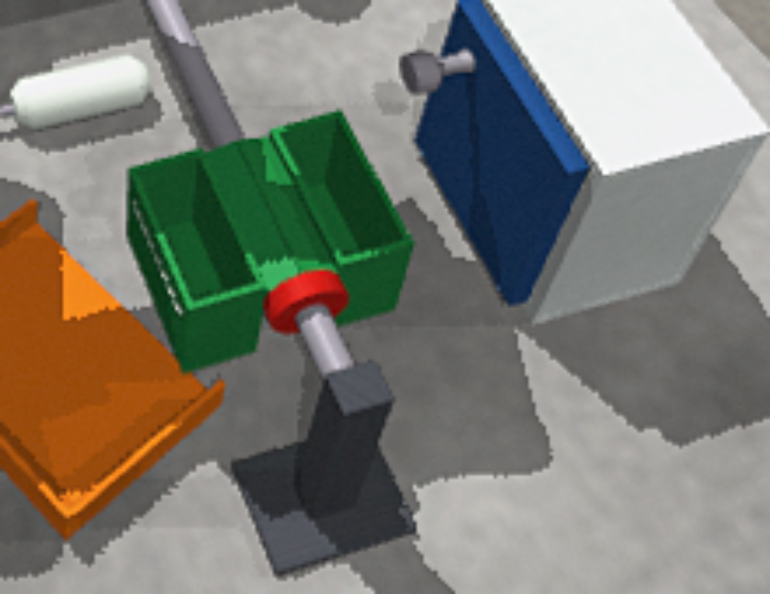

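The planter now sits square (85.2° to 85.6°) against the collar (305,300). The door is shut and the arm is clear, so I'm handing in.

```bash
python3 -c "
from bench import env
print(env.finish_job())"
```

```text
the job is handed in; nothing more can be done
None
```

The job is done and handed in at about 22 s; the hand-in reports no verdict.

- **Door:** I swung the blue door shut first, with closed fingers on its outer face, until it met about 31 N. A later fit put it within about 0.01 rad of the cupboard front.
- **Planter:** I pinched the largest green planter by a pocket end wall. I slid and turned it on the ledge to line up with the rail and took it over the rail's free end. I lowered it about 10 mm to seat and pushed it to the red collar.
- **Square-up:** After releasing it, I pressed its rear end with both open fingers, about 29 N, because it looked slightly turned.
- **Last checks:**
  - The planter's end face and the collar face agree within about 1 mm in both cameras.
  - The planter is at 85.2° (side camera) and 85.6° (top camera), against 84.9° for the rail; the two cameras differ slightly.
  - Its top is about 9 mm lower than on the ledge, so it is hanging on the rail.
  - The arm is clear of everything.
- **Jar, pots, cup, dustpan and brush:** They looked undisturbed in the pictures, but I did not re-measure their positions.
- **During the slide:** For one stretch along the rail, after it had seated, the wrist force showed the arm carrying part of the planter's weight (about 4 N). I lowered it again. It may have risen a millimetre or so there.

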